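# Fit the thick mandrel into the tube winder

## Robot

A 7-joint arm with a two-finger parallel gripper is mounted at the origin on the work surface. World frame = base frame: x ahead of the robot, y to its left, z up, the work surface at z = 0. Lengths are in m, angles in rad, forces in N, time in s.
With the tool pointing down it reaches from about 0.425 to 0.95 m from the base axis. Payload 4.7 kg.
Tool frame: the origin (TCP) lies between the finger pads; the fingertips stand 25 mm ahead of it and the grasp point (between the pads) lies 6 mm ahead of it; z points along the fingers, y is the line along which they close (so a half turn about z gives the same grasp; the last joint's range is limited). The gripper opens to 85 mm and grips with 20 to 120 N. Pads are 22 mm wide; open, the fingers measure 114 mm over their backs; the gripper's body (76 mm by 85 mm) begins 54 mm behind the grasp point. The pads swing forward as they close: fully open they stand 13 mm farther back than shut.
Start: joints at [-1.166, 0.469, -0.049, 1.532, 0.024, 1.141, -0.082], TCP at [0.284, 0.613, 0.256] pointing down, gripper open.
Joint ranges: [-2.59, 2.59], [-0.33, 1.99], [-1.39, 1.29], [0.1, 2.45], [-1.04, 4.18], [0.21, 1.99], [-2.66, 2.66]. Speed limits (rad/s): [2.57, 2.57, 3.14, 3.14, 3.14, 3.14, 3.14].

## Interface

Orientations are given as a 3x3 rotation matrix whose columns are the frame's x, y, z axes.
In Python, from rig import * gives the robot as it stands. Calls block until the motion is done:
- movep(position, orientation): joint-space move of the TCP to a pose.
- move_l(position, attitude=None, feed=0.15, until_force=None): straight line of the TCP; attitude=None keeps the orientation; feed is the mean speed in m/s. With until_force (N) it stops when the force on the tool has changed by that much, and returns True; else False.
- move_joints(angles): joint-space move.
- command_gripper(opening, newtons=None): finger opening in m; newtons is the grip in N (None keeps the last); returns when the fingers have stopped.
- sleep(seconds).
- inverse_kinematics(position, orientation): joint angles nearest the present ones, or None.
- sense(): the state.
- camera(name): name is "side" or "top" or "wrist"; returns (picture, depth): 480x640x3 uint8, red, green, blue; 480x640 float32, m along the optical axis (not along the pixel's ray), 0 where there is no reading.
- camera_params(name): a dict with "K" (3x3 intrinsics, pixels), "position" and "rotation" of the camera in the world; the wrist camera has in their place "tool_from_camera" (4x4, takes a point from camera to tool coordinates, whose origin is the TCP and whose axes are the flange's). Camera axes: x right, y down, z forward; pixel columns grow to the right and rows downward; lengths in m; the calibration is good to about 2 mm. A picture is of the moment at which its call begins: read the wrist's pose just before it. camera_params takes no time and is no camera call.
A pose or a line that the arm cannot do raises Unreachable and nothing moves.
- finish_job(): hands the job in; it is judged then, once.
The state is a dict: "time_s": time; "joint_pos": joint angles; "qd": joint speeds; "joint_efforts": joint torques, N m; "position": TCP position; "tcp_rot": TCP orientation; "wrist_force": force on the tool from outside, world axes, zero at the start; "ft_torque": the same for the moment, N m; "finger_gap": finger opening in m; "gripper_force": force on a finger pad.
Only numpy, scipy, OpenCV 4.12 (cv2) and the standard library are available. Lean on these libraries where they do the work, as an engineer would, in place of code of your own. Each camera call takes 0.05 s, during which the arm holds its last target. There are 200 camera calls.

## Task

Fit the thick mandrel into the leaning faceplate of the paper-tube winder: take it by its flat grip, rest it on the plate, and turn it while pressing lightly until its key finds the slot and drops in. Keep hold of it until it is fully home with its flange flush on the plate, then let go and leave it there. Leave the slim mandrel, tubes, bowl, jar and brush undisturbed.

Things in the scene. Friction and masses are not known exactly. Their poses are not given: they have to be found in the camera images.
- mandrel: Thick aluminium winding mandrel (about 180 g), upright in its wooden rest. Origin: centre of the underside of its round flange (54 mm diameter, 6 mm thick); z points up the mandrel. Above the flange a round body, 34 mm diameter, from 6 to 36 mm up; on it a flat grip, 34 mm wide along x and 16 mm thick along y, from 36 to 78 mm up. A half turn about z makes no difference.
- mandrel_grip (a point): Good place to hold the thick mandrel: middle of its flat grip, 58 mm up from the flange's underside; pinch it across its 16 mm thickness (the mandrel's y axis).
- mandrel_key (a point): Middle of the lower edge of the mandrel's key, under the flange, hidden in the rest at first: a flat steel key 40 mm long along the mandrel's x (parallel to the wide side of the grip), 8 mm wide, reaching 12 mm below the flange's underside. At the centre a round pilot, 13 mm diameter with tapered tip, reaches 20 mm below the flange's underside.
- rest_a: Fixed wooden ring in which the thick mandrel stands: 72 mm outside diameter, 46 mm bore, 30 mm high; origin at the centre of its foot. The mandrel is loose in it, flange on the ring's top. A like ring holds the slim mandrel; which stands where varies.
- slim_mandrel: Another mandrel, to be left alone: body only 18 mm in diameter, 78 mm high above the underside of its 54 mm flange. Origin: centre of the flange's underside, z up.
- winder_head: Leaning head of the grey tube winder; it stays put. Origin: centre of the outer surface of its square aluminium faceplate (70 x 70 x 24 mm), 125 mm above the table. z points out of the face, leaning 32 deg (0.56 rad) from vertical sideways over the table, towards the robot's left; x points uphill along the face, y is level. Fully home, the mandrel's origin is at this origin and its z along this z.
- face_centre (a point): The same point, the slot's middle: a 15.4 mm square hole for the pilot crossed by a straight through slot 44 x 12 mm for the key. The slot points anywhere within 0.6 rad (35 deg) either side of the head's x; this angle is not reported: see it by camera or feel for it. Pilot in the hole but key across the slot, the mandrel's origin stands 12 mm out of the face; turned to the slot it can drop.
- motor_top (a point): Middle of the top of the winder's dark motor box, 75 x 130 mm, behind (uphill of) the faceplate, 125 mm above the table. The faceplate itself is stiff to turn (0.9 N m, far more than a key rubbing on it) and sprung: from about 6 N it gives inward along the head's -z, up to 5 mm at about 12 N, and springs back.
- tube0: Bystander: upright cardboard tube, 44 mm diameter, 95 mm high; origin at the centre of its foot.
- tube1: Bystander: upright cardboard tube, 44 mm diameter, 83 mm high; origin at the centre of its foot.
- tube2: Bystander: upright cardboard tube, 44 mm diameter, 71 mm high; origin at the centre of its foot.
- bowl: Bystander: steel bowl, 170 mm across, 75 mm high; origin at the centre of its foot.
- glue_jar: Bystander: closed jar, 60 mm diameter, 80 mm high; origin at the centre of its foot.
- brush: Bystander: brush lying flat on the table along its x axis; origin near its middle.
Not all that is in view belongs to the job. What is shaped like the mandrel but yellow is not meant.

How it is judged:
On the way, in this order (a step that is already met when the one before it is completed fails the run):
1. the thick mandrel is held clear of its rest (height (world z) of mandrel above 0.06 m and contact force between the fingers and mandrel above 0.5 N), for 0.1 s.
2. its key has dropped into the slot and its flange is down on the plate while it is still held (z of mandrel in the frame of winder_head below 0.004 m and distance between mandrel and winder_head below 0.009 m and angle between the z axis of mandrel and the z axis of winder_head, either way round below 0.15 rad and contact force between the fingers and mandrel above 0.5 N), for 0.1 s.
At the end, for the whole second after the job is handed in: the thick mandrel stands released and at rest in the faceplate, its flange on the plate within 3 mm (at most 4 mm below the plate's rest position), its origin within 6 mm of the head's origin, its axis within 0.08 rad of the head's z axis (z of mandrel in the frame of winder_head between -0.004 and 0.003 m and distance between mandrel and winder_head below 0.006 m and angle between the z axis of mandrel and the z axis of winder_head, either way round below 0.08 rad and linear speed of mandrel below 0.02 m/s and contact force between the fingers and mandrel below 0.05 N); the robot touches nothing.
It fails at once if the mandrel is pressed on the winder with more than 40 N (contact force between mandrel and winder_head above 40 N).
It fails at once if the slim mandrel is moved more than 20 mm (distance of slim_mandrel from where it was at the start of the episode above 0.02 m).
It fails at once if a tube, the bowl, the jar or the brush is moved more than 25 mm (distance of any of tube0, tube1, tube2, bowl, glue_jar, brush from where it was at the start of the episode above 0.025 m).
It also fails if it takes over 64 s, if anything falls off the work surface, if the arm or the gripper's body presses on something with over 40 N, if the wrist force passes 120 N, or if a joint passes its speed limit or range.

## Working session

There is one attempt and no reset: what is moved stays moved. The work goes in short steps, each a Python script; the robot and the scene stay as the last script left them, time stands still between calls to the robot, and variables do not carry over. Pictures are saved under pics/ and viewed, at most 10 in all, crops included, and the job is handed in when it is done.

```bash
mkdir -p pics; ls; cat > h.py <<'E'
from rig import *
import numpy as np, cv2
def snap(n,f):
    s=sense(); p,d=camera(n); cv2.imwrite(f"pics/{f}.png",p[:,:,::-1]); 
    P=camera_params(n)
    if n=="wrist":
        T=np.array(P["tool_from_camera"]);R=np.array(s["tcp_rot"]);C=R@T[:3,:3];o=R@T[:3,3]+np.array(s["position"])
    else: C=np.array(P["rotation"]);o=np.array(P["position"])
    np.savez(f"pics/{f}.npz",p=p,d=d,K=P["K"],C=C,o=o)
    return p,d,np.array(P["K"]),C,o
def load(f):
    z=np.load(f"pics/{f}.npz");return z["p"],z["d"],z["K"],z["C"],z["o"]
def cloud(d,K,C,o):
    v,u=np.mgrid[:480,:640];q=np.stack([(u-K[0,2])/K[0,0]*d,(v-K[1,2])/K[1,1]*d,d],-1)
    return q@C.T+o
E
python3 - <<'E'
from h import *
for n in("top","side"):
    r=snap(n,n+"0"); print(n,r[2],r[3],r[4])
a=cv2.imread("pics/top0.png");b=cv2.imread("pics/side0.png")
E
```

```text
pics
top [[466.99173412   0.         324.05399374]
 [  0.         466.99173412 233.53401207]
 [  0.           0.           1.        ]] [[ 0.00713288 -0.99439509  0.10548708]
 [-0.99939412 -0.01068271 -0.03312516]
 [ 0.03406639 -0.10518689 -0.9938688 ]] [0.47516463 0.03380941 1.04002862]
side [[590.03228995   0.         321.58689616]
 [  0.         590.03228995 229.92266247]
 [  0.           0.           1.        ]] [[ 0.88014959 -0.29862089  0.36900171]
 [-0.4743637  -0.58239402  0.66014868]
 [ 0.0177702  -0.75607061 -0.65424877]] [ 0.17467478 -0.72901064  0.86637269]
```

View pics/top0.png

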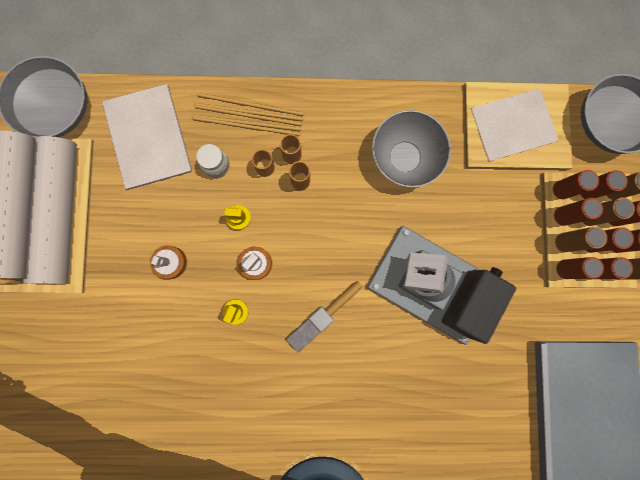

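View pics/side0.png

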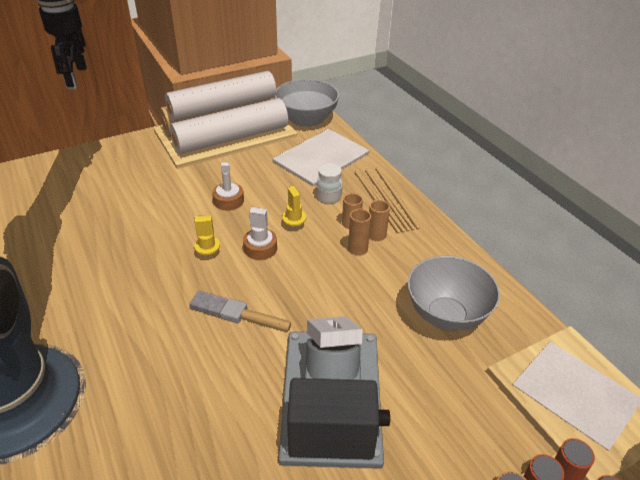

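In the top view, the candidates are (254,263), a grey thick mandrel with a flat grip, (168,262), the slim grey one in the other ring, and two yellow decoys at (237,217) and (235,312). The thick one fits at (254,263) in top and (260,235) in side. Next I'll confirm it with an enlarged crop and measure it.

```bash
python3 - <<'E'
from h import *
a=cv2.imread("pics/top0.png");b=cv2.imread("pics/side0.png")
f=lambda i,x0,y0,w,h,W,H:cv2.resize(i[y0:y0+h,x0:x0+w],(W,H),interpolation=cv2.INTER_CUBIC)
cv2.imwrite("pics/crop1.png",np.vstack([np.hstack([f(a,140,225,160,80,400,200),f(b,200,150,120,120,200,200)]),f(a,360,220,165,132,600,380)]))
p,d,K,C,o=load("top0");X=cloud(d,K,C,o)
v,u=np.mgrid[:480,:640]
for n,(cx,cy) in dict(thick=(254,263),slim=(168,262)).items():
    m=(np.hypot(u-cx,v-cy)<18)&(X[...,2]>.088)&(d>0)
    q=X[m];ev,V=np.linalg.eigh(np.cov(q[:,:2].T))
    print(n,m.sum(),q.mean(0),np.percentile(q[:,2],[5,50,95]),"std",np.sqrt(ev),"wide ang",np.arctan2(V[1,1],V[0,1]))
    fm=(np.hypot(u-cx,v-cy)<18)&(abs(X[...,2]-.036)<.004); q=X[fm]; print(" flange",fm.sum(),(cv2.minEnclosingCircle(q[:,:2].astype(np.float32))))
# brightness-independent: faceplate points
m=(u>398)&(u<452)&(v>245)&(v<300)&(X[...,2]>.09)&(X[...,2]<.16)
q=X[m]
# RANSAC plane
rng=np.random.default_rng(0);best=0
for _ in range(500):
    t=q[rng.choice(len(q),3,0)];n=np.cross(t[1]-t[0],t[2]-t[0]);n/=np.linalg.norm(n)+1e-12
    i=abs((q-t[0])@n)<.002
    if i.sum()>best and .7<abs(n[2])<.95:best=i.sum();I=i
q=q[I];c=q.mean(0);n=np.linalg.svd(q-c)[2][2];n*=np.sign(n[2])
yh=np.cross([0,0,1],n);yh/=np.linalg.norm(yh)
xh=np.cross(yh,n)
print("plane",best,c,n,"tilt",np.arccos(n[2]))
for ax in(xh,yh):print(ax,np.percentile((q-c)@ax,[0,1,50,99,100]))
for ax in(xh,yh):
    e=(q-c)@ax; print("centre off",(np.percentile(e,.5)+np.percentile(e,99.5))/2)
E
```

```text
thick 154 [0.51748084 0.14885832 0.10651832] [0.09648637 0.10720893 0.11017553] std [0.00497841 0.00978123] wide ang 2.4545731682482503
 flange 288 ((0.5180976390838623, 0.14991769194602966), 0.034652844071388245)
slim 82 [0.51775786 0.33447787 0.10435312] [0.09100525 0.10669501 0.10955317] std [0.00378614 0.0053387 ] wide ang 2.829659119657495
 flange 407 ((0.5188485383987427, 0.3341837525367737), 0.034852515906095505)
plane 848 [ 0.50093333 -0.19661406  0.12535313] [0.26430496 0.45861664 0.84841833] tilt 0.5578063053158979
[ 0.42363505  0.73508299 -0.5293263 ] [-0.04295468 -0.03931995 -0.00035053  0.03997011  0.04463018]
[-0.86641574  0.49932331  0.        ] [-4.38903870e-02 -4.04358972e-02 -6.01874270e-05  3.96784928e-02
  4.37615363e-02]
centre off 0.0004125040990715957
centre off -0.0003093317352582531
```

View pics/crop1.png

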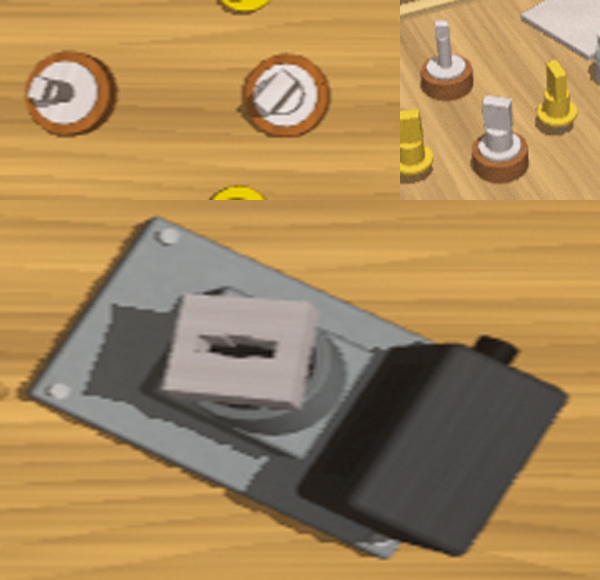

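The crop confirms that the thick one is the ring-held grey mandrel at (254,263) top. The faceplate slot shows at about (425,271). The measurements also fit: the grip top is at 0.107 m (0.108 expected), the face is at 0.125 m, and its tilt is 0.558. Next come close wrist looks at the face and the mandrel.

```bash
cat >> h.py <<'E'
F0=np.array([.50093,-.19661,.12535]);N=np.array([.26430,.45862,.84842]);N/=np.linalg.norm(N)
YH=np.cross(N,[0,0,1.]);YH=-YH/np.linalg.norm(YH);XH=np.cross(YH,N);YH=np.cross(N,XH)
if XH[2]<0: XH=-XH;YH=-YH
M0=np.array([.5178,.149,.030])
def Rt(z,y):
    z=z/np.linalg.norm(z);y=y-z*(y@z);y/=np.linalg.norm(y);return np.column_stack([np.cross(y,z),y,z])
def Rface(a,s=1): return Rt(-N,s*(-np.sin(a)*XH+np.cos(a)*YH))   # key along cos a X + sin a Y
def Rdown(t,s=1): return Rt(np.array([0,0,-1.]),s*np.array([-np.sin(t),np.cos(t),0])) # wide side at angle t
E
python3 - <<'E'
from h import *
print(camera_params("wrist")["tool_from_camera"],XH,YH)
g=lambda q:None if q is None else np.round(q,2)
for s in(1,-1):
    print("grasp",s,g(inverse_kinematics(M0+[0,0,.064],Rdown(2.4546,s))))
    for a in(-.7,0,.7): print(s,a,g(inverse_kinematics(F0+.08*N,Rface(a,s))),g(inverse_kinematics(F0+.2*N,Rface(a,s))))
E
```

```text
[[ 3.36693666e-04 -9.55841382e-01 -2.93882866e-01  7.47180588e-02]
 [ 9.99999895e-01  2.30240663e-04  3.96825028e-04 -1.42391776e-04]
 [-3.11637997e-04 -2.93882969e-01  9.55841359e-01 -1.17796634e-01]
 [ 0.00000000e+00  0.00000000e+00  0.00000000e+00  1.00000000e+00]] [-0.42362689 -0.73508801  0.52932587] [ 0.86642138 -0.49931353 -0.        ]
grasp 1 [-1.13  0.74  1.11  2.05 -0.86  0.92 -1.8 ]
1 -0.7 [-0.61  0.58  0.84  1.86  0.12  1.07 -1.11] [-0.68  0.49  0.82  1.69  0.16  1.34 -1.16]
1 0 [-0.52  0.53  0.69  1.86  0.21  1.09 -0.51] [-0.62  0.47  0.73  1.69  0.2   1.35 -0.5 ]
1 0.7 [-0.43  0.5   0.56  1.85  0.28  1.11  0.12] [-0.5   0.43  0.55  1.68  0.27  1.37  0.12]
grasp -1 [-0.5   0.45  0.18  2.01 -0.12  0.68  0.64]
-1 -0.7 [-0.18  0.46  0.21  1.84  0.43  1.17  1.71] [-0.22  0.4   0.16  1.66  0.4   1.43  1.73]
-1 0 [-0.08  0.45  0.08  1.83  0.47  1.2   2.37] [-0.13  0.39  0.04  1.66  0.44  1.45  2.39]
-1 0.7 [-0.76  0.72  1.11  1.87 -0.1   1.06 -2.63] [-0.89  0.7   1.26  1.7  -0.12  1.32 -2.6 ]
```

```bash
python3 - <<'E'
from h import *
movep(M0+[0,0,.078+.125],Rdown(2.4546,-1)); snap("wrist","wm"); print(sense()["time_s"])
movep(F0+.125*N,Rface(0)); snap("wrist","wf"); print(sense()["time_s"])
cv2.imwrite("pics/both.png",cv2.resize(np.hstack([cv2.imread("pics/wm.png"),cv2.imread("pics/wf.png")]),(800,300),interpolation=cv2.INTER_AREA))
E
```

```text
2.0333
3.2083
```

View pics/both.png

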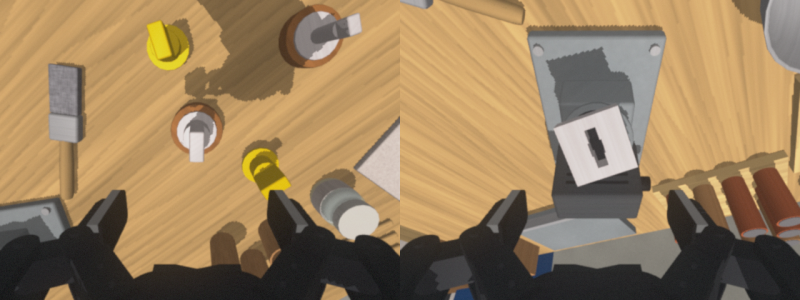

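The wrist views show the mandrel grip top at about (315,235) full-res and the face plate at about (315,230), with the slot a dark bar tilted a little from vertical. I'll cast both onto their planes.

```bash
python3 - <<'E'
from h import *
def rays(uv,K,C): return np.c_[(uv-[K[0,2],K[1,2]])/[K[0,0],K[1,1]],np.ones(len(uv))]@C.T
p,d,K,C,o=load("wf");X=cloud(d,K,C,o)
h=(X-F0)@N; lx=(X-F0)@XH; ly=(X-F0)@YH
roi=(abs(lx)<.06)&(abs(ly)<.06)
m=(roi&(abs(h)<.006)&(p.min(2)>110)).astype(np.uint8)
cs=max(cv2.findContours(m,0,2)[0],key=cv2.contourArea)
print("h med",np.median(h[m>0]),m.sum())
def onplane(uv):
    r=rays(uv,K,C);t=((F0-o)@N)/(r@N);q=o+r*t[:,None]-F0;return np.c_[q@XH,q@YH]
q=onplane(cs[:,0].astype(float))
print("plate rect (mm,deg)",cv2.minAreaRect((q*1000).astype(np.float32)))
fill=np.zeros_like(m);cv2.drawContours(fill,[cs],-1,1,-1);fill=cv2.erode(fill,np.ones((9,9)))
s=((fill>0)&(p.max(2)<130)).astype(np.uint8)
c2=max(cv2.findContours(s,0,2)[0],key=cv2.contourArea)
q=onplane(c2[:,0].astype(float));print("slot",len(c2),cv2.minAreaRect((q*1000).astype(np.float32)))
v,u=np.nonzero(s);q=onplane(np.c_[u,v].astype(float))
ev,V=np.linalg.eigh(np.cov(q.T));print("slot mean",q.mean(0)*1e3,"angle",np.arctan(V[1,1]/V[0,1]))
p,d,K,C,o=load("wm");X=cloud(d,K,C,o)
m=((np.hypot(*(X[...,:2]-M0[:2]).transpose(2,0,1))<.035)&(abs(X[...,2]-.108)<.004)&(p.min(2)>100)).astype(np.uint8)
print("top z",np.median(X[...,2][m>0]),m.sum())
cs=max(cv2.findContours(m,0,2)[0],key=cv2.contourArea)[:,0].astype(float)
r=rays(cs,K,C);q=(o+r*((.108-o[2])/r[:,2])[:,None])[:,:2]
R=cv2.minAreaRect((q*1000).astype(np.float32));b=cv2.boxPoints(R);e=b[1]-b[0] if np.linalg.norm(b[1]-b[0])>np.linalg.norm(b[2]-b[1]) else b[2]-b[1]
print("grip",R,"wide",np.arctan2(e[1],e[0])%np.pi)
E
```

```text
h med 0.00040664622757441985 9761
plate rect (mm,deg) ((-1.897897720336914, -0.4261512756347656), (71.28587341308594, 70.15186309814453), 19.741334915161133)
slot 104 ((-1.4480724334716797, -0.4017620086669922), (42.893096923828125, 14.290590286254883), 18.278667449951172)
slot mean [-1.96646072 -0.58974369] angle 0.3404395095369369
top z 0.10788506085942719 1178
grip ((516.4345092773438, 151.4435272216797), (15.56850528717041, 33.854427337646484), 50.27450180053711) wide 2.4482524
```

The sizes check out: plate 71x70, slot 43 long at 0.34 rad, grip 15.6x33.9. The wrist-minus-top offsets (+2.3 mm and +1.7 mm) are both along tool x, so using the midpoint for both objects cancels the bias. Now I'll grasp and lift.

```bash
cat >> h.py <<'E'
F=F0-.0009*XH-.0003*YH; A=.343; M=np.array([.51725,.1506,.030]); TW=2.450
E
python3 - <<'E'
from h import *
R=Rdown(TW,-1)
command_gripper(.05,60)
movep(M+[0,0,.19],R)
move_l(M+[0,0,.064],feed=.1)
print(sense()["position"]-M)
command_gripper(0,60); s=sense();print(s["finger_gap"],s["gripper_force"])
move_l(M+[0,0,.25],feed=.12); s=sense();print(s["finger_gap"],s["wrist_force"],s["time_s"])
movep(F+(.064+.05)*N,Rface(A-.25)); s=sense();print(s["wrist_force"],s["time_s"],s["joint_pos"])
snap("side","s1");snap("wrist","w1")
cv2.imwrite("pics/held.png",np.hstack([cv2.resize(cv2.imread("pics/s1.png")[250:450,230:430],(400,400)),cv2.resize(cv2.imread("pics/w1.png"),(400,400))]))
E
```

```text
[4.84825758e-04 8.94521290e-05 6.46094171e-02]
0.015609655348522928 58.70565176010132
0.015053294931858162 [ 0.31248125  0.75684117 -1.71429143] 8.2833
[ 0.91995877  0.17098847 -1.66765155] 9.4417 [-0.57883547  0.51741413  0.73867867  1.8175518   0.18619845  1.1579411
 -0.39263372]
```

View pics/held.png

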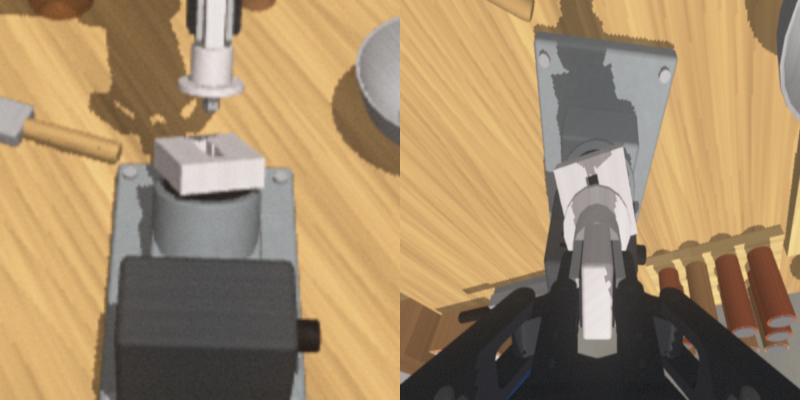

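The mandrel is held over the face, with its pilot above the slot at about (205,105) of the left panel. Now I'll go down to first contact.

```bash
cat >> h.py <<'E'
def hl():
    s=sense();q=np.array(s["position"])-F;return np.round(1e3*np.array([q@XH,q@YH,q@N-.064]),2),np.round(np.array(s["wrist_force"]),2),round(float(np.array(s["wrist_force"])@N),2),s["time_s"]
E
python3 - <<'E'
from h import *
move_l(F+(.064+.024)*N,feed=.08);print(hl())
t=move_l(F+(.064+.006)*N,feed=.02,until_force=3);print(t,hl())
E
```

```text
(array([ 0.  , -0.04, 23.94]), array([-0.29,  0.53, -1.3 ]), -0.93, 10.0167)
True (array([-0.23, -0.03, 12.04]), array([0.04, 2.91, 5.01]), 5.59, 10.6417)
```

The contact height is 12.0 mm, so the pilot is in the hole with the key across the slot. Now I'll turn it, pressing lightly.

```bash
python3 - <<'E'
from h import *
h=.0118
for da in(-.19,-.13,-.08,-.04,0,.04,.08,.12):
    move_l(F+(.064+h)*N,Rface(A+da),feed=.02)
    t=move_l(F+(.064+.0)*N,feed=.02,until_force=4)
    r=hl();print(da,t,*r)
    if r[0][2]<8: break
E
```

```text
-0.19 True [-0.49  0.44  8.98] [0.39 3.14 8.04] 8.36 11.2333
-0.13 True [-0.46  0.91  8.65] [0.55 3.03 7.7 ] 8.06 11.8833
-0.08 True [ 0.01 -0.52  0.38] [-0.74  1.22  4.57] 4.24 12.7583
```

The key dropped in and the flange touched at 0.4 mm. I'll centre the angle, seat it gently, hold, and check.

```bash
python3 - <<'E'
from h import *
move_l(F+(.064+.0004)*N,Rface(A),feed=.02);print(hl(),sense()["ft_torque"])
t=move_l(F+(.064-.002)*N,feed=.01,until_force=4);sleep(.4);print(t,hl(),sense()["finger_gap"],sense()["gripper_force"])
snap("side","s2")
cv2.imwrite("pics/seat.png",cv2.resize(cv2.imread("pics/s2.png")[250:450,230:430],(500,500)))
E
```

```text
(array([0.08, 0.13, 0.69]), array([-0.3 ,  2.56,  4.93]), 5.28, 13.0083) [ 0.28566338 -0.12430749 -0.05339911]
False (array([ 0.04,  0.11, -1.59]), array([-0.07,  2.27,  6.2 ]), 6.29, 13.8) 0.015237900412699736 59.6013879776001
```

View pics/seat.png

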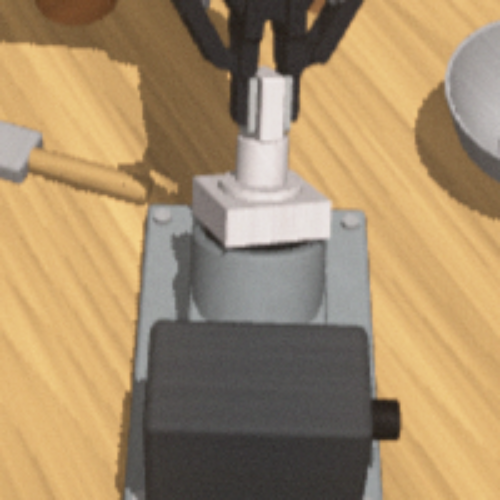

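The flange sits flush on the plate at (262,185) while still held, and the plate has sprung in about 1.5 mm. I'll ease off, release and retreat, then check.

```bash
python3 - <<'E'
from h import *
move_l(F+(.064+.0002)*N,feed=.01);print(hl())
command_gripper(.05)
move_l(F+.20*N,feed=.1);sleep(.3);print(hl(),sense()["wrist_force"])
r=snap("wrist","w3");X=cloud(r[1],*r[2:]);snap("side","s3")
q=X-F;h=q@N;rad=np.hypot(q@XH,q@YH)
m=(rad<.026)&(rad>.019)&(h>.001)&(h<.015);print("flange top",np.median(h[m]),np.percentile(h[m],[5,95]),m.sum())
m=(rad<.025)&(h>.07)&(h<.09);print("grip top",np.median(h[m]),(q@XH)[m].mean(),(q@YH)[m].mean(),m.sum())
cv2.imwrite("pics/end.png",np.hstack([cv2.resize(cv2.imread("pics/s3.png")[250:450,230:430],(400,400)),cv2.resize(cv2.imread("pics/w3.png"),(400,400))]))
E
```

```text
(array([0.04, 0.1 , 0.22]), array([0.32, 1.62, 3.65]), 3.93, 14.2167)
(array([ 6.0000e-02, -6.0000e-02,  1.3579e+02]), array([ 0.1 , -0.79,  0.09]), -0.26, 16.45) [ 0.09773843 -0.79463411  0.0930877 ]
flange top 0.006346487941722333 [0.0051097  0.00790688] 1046
grip top 0.07825981152802723 -0.004591275527961254 -0.0004056662772637134 1253
```

View pics/end.png

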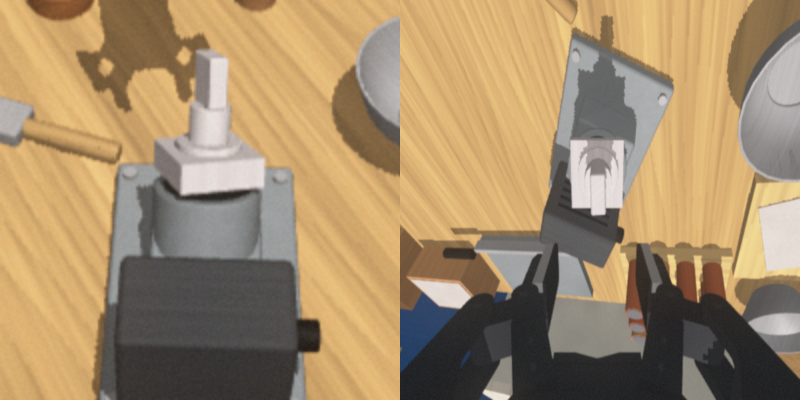

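It's released and seated: flange top at 6.3 mm, grip top at 78.3 mm. Before handing in I'll check the tilt by comparing plane fits.

```bash
python3 - <<'E'
from h import *
p,d,K,C,o=load("w3");X=cloud(d,K,C,o);q=X-F;h=q@N;x=q@XH+.002;y=q@YH;rad=np.hypot(x,y)
for n,m in dict(flange=(rad<.025)&(rad>.0185)&(abs(h-.006)<.003),plate=(rad>.0295)&(rad<.045)&(abs(h)<.004),top=(rad<.02)&(abs(h-.078)<.004)).items():
    c=np.linalg.lstsq(np.c_[x[m],y[m],np.ones(m.sum())],h[m],rcond=None)[0];print(n,m.sum(),c)
finish=None
E
```

```text
flange 933 [0.00202938 0.00021426 0.00633335]
plate 2694 [0.00422024 0.00351598 0.00033983]
top 1223 [0.01190263 0.00422051 0.07821139]
```

The flange is parallel to the plate within 0.01 rad, so I'll hand it in.

```bash
python3 -c "
from rig import *
print(finish_job())"
```

```text
the job is handed in; nothing more can be done
None
```

I handed the job in: the thick mandrel's key dropped into the slot while held, and it now stands released with its flange flush on the faceplate (within about 0.5 mm and 0.01 rad by wrist camera). I saw no sign of anything else being touched, though I did not re-measure the bystanders, and the hand-in gave no verdict.

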